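# Clear and refill the spice rack and snap its guard rail in

## Task

Take the salt shaker off the front of the spice rack and stand it upright on the worktop, clear of the rack. Stand the spice jar that is outside the rack upright on the floor of the rack's free bay, and press the loose wooden guard rail down between the two spring clips at the front of the rack until both ends snap in and it lies fully home on its seat. Leave the other two spice jars in their bays, and do not knock over or shift the other things on the worktop.

Things in the scene. Friction and masses are not known exactly. Their poses are not given: they have to be found in the camera images.
- rack: dark wooden spice rack fixed to the worktop, 123 mm deep (x), 254 long (y). Origin at worktop level, x to its back, y along its length, z up. Base x -67 to +56 mm, 10 thick. Three jar bays behind, centred at x +25, y -54, 0, +54: floor z 10 mm, 50 wide, dividers to z 37, back board (x 50) to z 46, front lip (x -8 to -2) to z 21. In front, along x -42: posts at y +-79, then two spring clips
- rack_seat (a point): middle of the guard rail's seat, 42 mm in front of the rack's origin and 75 mm above the worktop; axes as the rack's. The rail is home when its origin is here and its y axis lies along the rack's. The two posts that carry it (tops at this height, 14 mm long in y) have flared notch cheeks, about 31 mm apart at the seat and 36 mm apart 12 mm above it
- clip_left (a joint): outward lean (rad) of the steel leaf-spring clip at the rack's +y end, 0 at rest. 24 mm wide, hinged 20 mm above the worktop at y 110 mm; its rounded inward nub (tip at y 92, z 100 mm) has a flared lead-in above, to z 119 mm. The rail's end, pressed straight down, leans it by 0.10 rad, then it snaps back over the end. Both together take 5 to 20 N; the rail's weight does not do it
- clip_right (a joint): the same for the spring clip at the rack's -y end
- rail: loose guard rail of dark wood, a straight bar 20 mm wide (x), 200 mm long over its tips (y), 30 mm high (z), about 90 g, lying right way up on the worktop; the last 14 mm of each end is chamfered at 45 degrees above and below to a point at mid height. Origin at the middle of its underside; it is the same either way round
- jar: the spice jar that stands on the worktop outside the rack, about 0.11 kg, 41 mm diameter, 105 mm tall, dark screw cap 40 mm across on its top 21 mm; origin at the centre of its underside, z up
- rack_jar_a: a spice jar that already stands in one of the rack's bays, 41 mm diameter, 105 mm tall, dark screw cap 40 mm across on its top 21 mm; origin at the centre of its underside, z up
- rack_jar_b: another spice jar that already stands in one of the rack's bays, 41 mm diameter, 105 mm tall, dark screw cap 40 mm across on its top 21 mm; origin at the centre of its underside, z up
- salt: salt shaker (glass body, grey domed cap) that stands at the start on the front strip of the rack's base, where the rail has to go; 44 mm diameter up to 74 mm height, then a cap 34 mm across, 90 mm tall in all, about 0.1 kg; origin at the centre of its underside, z up
- free_bay: thin cork disc, 40 mm across, on the floor of the rack's one free bay; origin at its centre, on that floor
- pepper_mill: wooden pepper mill, 58 mm diameter, 160 mm tall; bystander; origin at the centre of its underside, z up
- tin: food tin, 75 mm diameter, 58 mm tall; bystander; origin at the centre of its underside, z up
- mug: speckled white mug, 90 x 127 mm over its handle, 107 mm tall; bystander; origin at the centre of its underside, z up
- preserve: square-ish preserve jar, 66 x 72 mm, 102 mm tall; bystander; origin at the centre of its underside, z up
Mind the look-alikes: they are no part of the job. Leave any red look-alike of the jar alone.

How it is judged:
At the end, for the whole second after the job is handed in: 3 spice jars upright (0.12 rad) on the floor of the bays (within 15 mm of the bays' line, 4 mm in height); rail origin within 4 mm in height and 8 mm in x, y of rack_seat, parallel within 0.06 rad; both clips below 0.04 rad; salt shaker upright (0.12 rad) on the worktop itself; all at rest (x of jar in the frame of rack between 0.01 and 0.04 m and y of jar in the frame of rack between -0.07 and 0.07 m and z of jar in the frame of rack between 0.006 and 0.0145 m and angle between each of jar, rack_jar_a, rack_jar_b, salt's own z axis and vertical below 0.12 rad and x of rack_jar_a in the frame of rack between 0.01 and 0.04 m and y of rack_jar_a in the frame of rack between -0.07 and 0.07 m and z of rack_jar_a in the frame of rack between 0.006 and 0.0145 m and x of rack_jar_b in the frame of rack between 0.01 and 0.04 m and y of rack_jar_b in the frame of rack between -0.07 and 0.07 m and z of rack_jar_b in the frame of rack between 0.006 and 0.0145 m and z of rail in the frame of rack_seat between -0.004 and 0.004 m and x of rail in the frame of rack_seat between -0.008 and 0.008 m and y of rail in the frame of rack_seat between -0.008 and 0.008 m and angle between the y axis of rail and the y axis of rack, either way round below 0.06 rad and value of joint each of clip_left, clip_right below 0.04 rad and height (world z) of salt between -0.005 and 0.005 m and linear speed of each of salt, rail, jar below 0.02 m/s); the robot touches nothing.
It fails at once if a bystander (pepper mill, tin, mug or preserve jar) is pushed more than 40 mm away or tipped over (distance of any of pepper_mill, tin, mug, preserve from where it was at the start of the episode above 0.04 m or angle between any of pepper_mill, tin, mug, preserve's own z axis and vertical above 0.5 rad).
It fails at once if a spice jar that was already in the rack is tipped over or taken out (angle between any of rack_jar_a, rack_jar_b's own z axis and vertical above 0.5 rad or distance of any of rack_jar_a, rack_jar_b from where it was at the start of the episode above 0.03 m).
It also fails if it takes over 61 s, if anything falls off the work surface, if the arm or the gripper's body presses on something with over 40 N, if the wrist force passes 120 N, or if a joint passes its speed limit or range.

## Robot

A 6-joint arm with a two-finger parallel gripper is mounted at the origin on a cart in front of the work surface, level with it; the furniture and walls round the work are solid. World frame = base frame: x ahead of the robot, y to its left, z up, the work surface at z = 0. Lengths are in m, angles in rad, forces in N, time in s.
With the tool pointing down it reaches from about 0.225 to 0.875 m from the base axis. Payload 3.4 kg.
Tool frame: the origin (TCP) lies midway between the tips of the shut fingers; the grasp point (between the pads) lies 19 mm behind it; z points along the fingers, y is the line along which they close (so a half turn about z gives the same grasp; the last joint's range is limited). The gripper opens to 85 mm and grips with 20 to 120 N. Pads are 22 mm wide; open, the fingers measure 114 mm over their backs; the gripper's body (76 mm by 85 mm) begins 54 mm behind the grasp point. The pads swing forward as they close: fully open they stand 13 mm farther back than shut.
Start: joints at [1.125, 0.276, 1.505, -0, 1.361, -0.121], TCP at [0.184, 0.545, 0.231] pointing down, gripper open.
Joint ranges: [-2.89, 2.89], [-0.75, 2.08], [0.22, 2.7], [-1.18, 4.32], [0.11, 2.71], [-2.7, 2.7]. Speed limits (rad/s): [2.57, 2.57, 3.14, 3.14, 3.14, 3.14].

## Interface

Orientations are given as a unit quaternion [w, x, y, z].
In Python, from rig import * gives the robot as it stands.
- The arm moves only by the tool apply_moves, never from a script. Its argument "steps" is one flat list of numbers, 4 for each row, row after row: the shift along the world's x, y, z in cm, then the turn about the world's z in degrees. A call has 1 to 8 rows; each row is the pose to reach, as a shift and turn from the pose commanded when the call began; what a row does not reach only later rows make up. A row lasts 1/12 s, in which the tool goes at most 41.7 mm and 7.16 degrees, less where a joint would pass 70% of its speed; a pose out of reach is approached as far as the arm can. A call with a gripper value outside its range is refused whole. "jaw" is the closure in counts, from 0 (fully open) to 255 (shut), set as the call begins (left out, the last holds). The fingers move at their own pace and stop on an object; "newtons" is the grip in N (left out, the last holds). Time passes only in rows, so rows that repeat a pose let the fingers close. It gives the time, the measured TCP pose, the force, the opening and the grip force at its end, in the units of the state.
- get_state(): the state, without advancing time (a new reading comes with each control period).
- get_image(name): name is "scene" or "top"; returns the picture (480x640x3 uint8, red, green, blue); there is no depth.
- calibration(name): a dict with "fx", "fy", "cx", "cy" (pixels), "xyz" and "rotation" of the camera in the world. Camera axes: x right, y up, looking along -z (the intrinsics and any distortion apply to the point x, -y, -z); pixel columns grow to the right and rows downward; lengths in m; the calibration is good to about 2 mm. A picture is of the moment at which its call begins. calibration takes no time and is no camera call.
- sign_off(): hands the job in; it is judged then, once.
The state is a dict: "clock": time; "qpos": joint angles; "qd": joint speeds; "effort": joint torques, N m; "position": TCP position; "ee_rot": TCP orientation; "contact_force": force on the tool from outside, world axes, zero at the start; "moment": the same for the moment, N m; "width": finger opening in m; "gripper_force": force on a finger pad.
Only numpy, scipy, OpenCV 4.12 (cv2) and the standard library are available. Lean on these libraries where they do the work, as an engineer would, in place of code of your own. Each camera call takes 0.05 s, during which the arm holds its last target. There are 200 camera calls.

## Working session

There is one attempt and no reset: what is moved stays moved. The work goes in short steps, Python scripts to look and compute and a tool call to move; the robot and the scene stay as the last step left them, time stands still between calls to the robot, and variables do not carry over. Pictures are saved under pics/ and viewed, at most 10 in all, crops included, and the job is handed in when it is done.

Besides the shell and the picture viewer there is one more tool, called after "Emit:" as a command line: name --argument value ..., lists and objects as JSON in quotes. apply_moves: Moves the arm, as the interface text tells. Its arguments: {"type":"object","properties":{"steps":{"type":"array","items":{"type":"number"}},"jaw":{"type":"number"},"newtons":{"type":"number"}},"required":["steps"]}

```bash
ls; mkdir -p pics; python3 - <<'E'
from rig import *
import cv2
for n in ("scene","top"):
    cv2.imwrite(f"pics/{n}0.png",get_image(n)[:,:,::-1]); print(calibration(n))
s=get_state();print(s)
E
```

```text
pics
{'fx': 552.1235873542386, 'fy': 552.1235873542386, 'cx': 323.68023976333177, 'cy': 247.38747527248896, 'xyz': array([-0.16183602, -0.51547296,  1.0085664 ]), 'rotation': array([ 0.83813312,  0.34292844, -0.15139048, -0.39624977])}
{'fx': 609.2956803230182, 'fy': 609.2956803230182, 'cx': 326.67728970937117, 'cy': 229.35749745103922, 'xyz': array([0.23734625, 0.02613082, 1.35159168]), 'rotation': array([ 0.7494626 ,  0.0771233 , -0.06993951, -0.65380905])}
{'clock': 0.1, 'qpos': array([ 1.12502253e+00,  2.76555238e-01,  1.50601659e+00, -1.23946504e-05,
        1.36068562e+00, -1.21021277e-01]), 'qd': array([ 0.00036575, -0.00106202, -0.00459759,  0.00111204, -0.00023435,
        0.00067455]), 'effort': array([ 1.31710105e-03, -4.17696548e+01, -2.46403474e+01,  9.54856631e-06,
        5.82255016e-03, -4.10764287e-06]), 'position': array([0.18328513, 0.54451172, 0.2305088 ]), 'ee_rot': array([-2.26935200e-04,  1.61662326e-01,  9.86845783e-01, -8.00885184e-04]), 'contact_force': array([ 0.33456611, -0.23792436, -0.28888692]), 'moment': array([-0.00777944,  0.05167647,  0.02028214]), 'gripper_force': 0.0, 'width': 0.0859384680691405}
```

View pics/scene0.png

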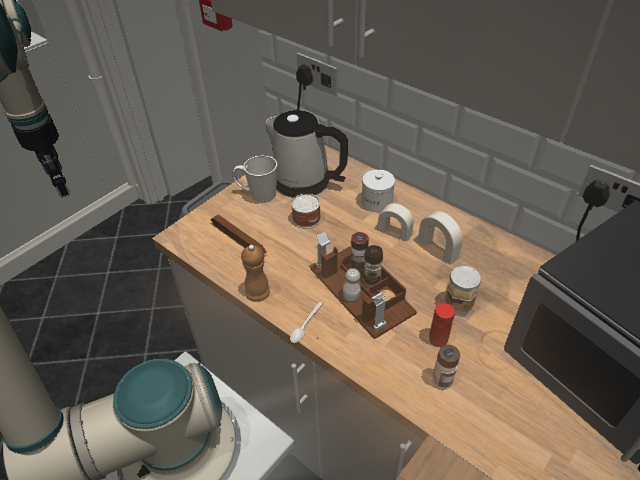

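View pics/top0.png

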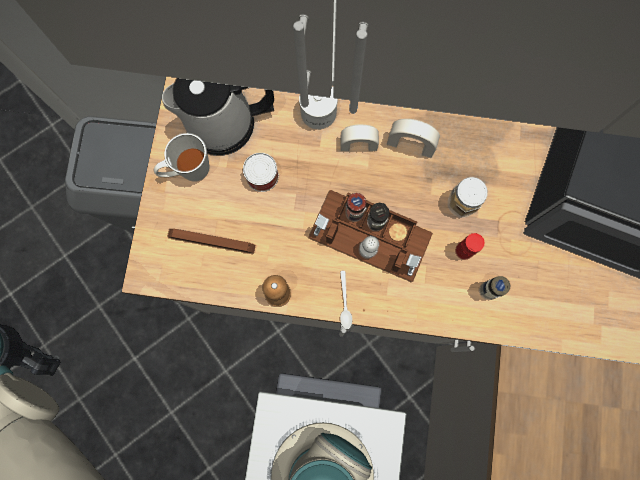

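Scene image: rack around (365,290), salt (352,285), rail (238,233), outside jar candidates: black-capped jar (446,366) and red one (441,325). Top image: rack (372,235), salt (370,244), free bay cork (398,233), rail (211,241), black-capped jar (497,287), red look-alike (470,245). The black-capped, labelled jar at (497,287) fits the description; the red one has no dark cap. I'll confirm that in an enlarged composite.

```bash
cat > h.py <<'E'
import numpy as np, cv2
from scipy.spatial.transform import Rotation as R
from rig import *
def cam(n):
    c=calibration(n); q=c["rotation"]
    return c, R.from_quat([q[1],q[2],q[3],q[0]]).as_matrix(), np.array(c["xyz"])
def ray(n,u,v):
    c,M,p=cam(n); d=M@np.array([(u-c["cx"])/c["fx"],-(v-c["cy"])/c["fy"],-1]); return p,d
def onz(n,u,v,z):
    p,d=ray(n,u,v); return p+d*(z-p[2])/d[2]
def proj(n,P):
    c,M,p=cam(n); q=(np.atleast_2d(P)-p)@M
    return np.c_[c["cx"]-c["fx"]*q[:,0]/q[:,2], c["cy"]+c["fy"]*q[:,1]/q[:,2]]
def tri(uvs,uvt):
    A=np.zeros((3,3));b=np.zeros(3)
    for n,(u,v) in (("scene",uvs),("top",uvt)):
        p,d=ray(n,u,v);d=d/np.linalg.norm(d);P=np.eye(3)-np.outer(d,d);A+=P;b+=P@p
    return np.linalg.solve(A,b)
def yaw():
    q=get_state()["ee_rot"];m=R.from_quat([q[1],q[2],q[3],q[0]]).as_matrix();return m
E
python3 - <<'E'
from h import *
t=cv2.imread("pics/top0.png");s=cv2.imread("pics/scene0.png")
def crop(i,u,v,w,h,k): return cv2.resize(i[v:v+h,u:u+w],None,fx=k,fy=k,interpolation=cv2.INTER_CUBIC)
a=crop(t,300,180,150,110,4) #600x440
b=crop(t,445,220,80,90,2); c=crop(s,410,295,80,100,2)
out=np.zeros((600,800,3),np.uint8)
out[:440,:600]=a; out[:180,610:770]=b; out[190:390,610:770]=c
out[440:600,:400]=crop(t,160,220,100,40,4)
out[440:600,400:720]=crop(s,200,200,80,40,4)
cv2.imwrite("pics/c1.png",out)
for n,u,v,z in [("top",497,287,.105),("top",370,241,.09),("top",211,241,.03),("top",398,233,.01),("top",321,226,.119),("top",413,264,.119),("top",275,285,.16)]: print(u,v,onz(n,u,v,z).round(3))
E
```

```text
497 287 [ 0.427 -0.306  0.105]
370 241 [ 0.49  -0.037  0.09 ]
211 241 [0.454 0.308 0.03 ]
398 233 [ 0.533 -0.101  0.01 ]
321 226 [0.502 0.069 0.119]
413 264 [ 0.449 -0.128  0.119]
275 285 [0.364 0.141 0.16 ]
```

View pics/c1.png

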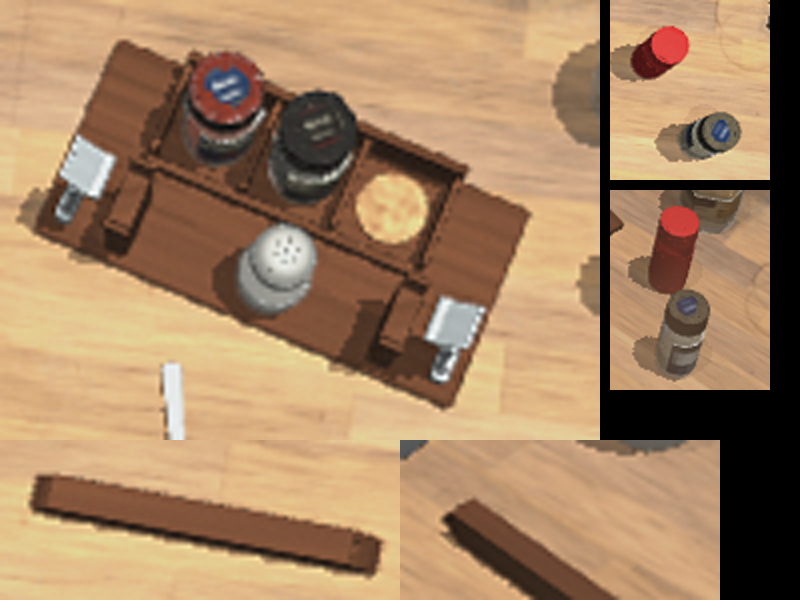

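The composite confirms it: the dark-capped glass jar is at top (499,286) / scene (448,353), and the plain red cylinder is a decoy. Cork is at top (398,232), salt cap at (371,242), and the rack corners are clear.

```bash
python3 - <<'E'
from h import *
px=np.array([(122,40),(530,213),(450,408),(33,230)])/4+[300,180]
W=np.array([onz("top",u,v,.01)[:2] for u,v in px])
Lc=np.array([(56,127),(56,-127),(-67,-127),(-67,127)])/1000
a=W-W.mean(0);b=Lc-Lc.mean(0)
th=np.arctan2((b[:,0]*a[:,1]-b[:,1]*a[:,0]).sum(),(a*b).sum())
Rm=np.array([[np.cos(th),-np.sin(th)],[np.sin(th),np.cos(th)]])
o=W.mean(0)-Rm@Lc.mean(0)
print("rack",o,np.degrees(th),"res mm",((b@Rm.T-a)*1000).round(1).tolist())
for nm,l in [("seat",(-.042,0)),("bay-",(.025,-.054)),("front",(-.042,0))]: print(nm,o+Rm@np.array(l))
print("cork",onz("top",398,231.8,.012))
print("jar",onz("top",499.7,286,.105),onz("scene",448,353.5,.105),tri((448,353.5),(499.7,286)))
print("salt",onz("top",371.3,242.5,.089), Rm.T@(onz("top",371.3,242.5,.089)[:2]-o))
# clips, posts tops
for u,v in [(88,165),(456,322)]: print("clip",Rm.T@(onz("top",u/4+300,v/4+180,.11)[:2]-o))
# rail
t=cv2.imread("pics/top0.png");hsv=cv2.cvtColor(t,cv2.COLOR_BGR2HSV)
m=np.zeros(t.shape[:2],np.uint8);r=(slice(220,262),slice(160,262))
m[r]=(t[r][:,:,2]<125)*255
c=max(cv2.findContours(m,0,2)[0],key=cv2.contourArea);print(cv2.minAreaRect(c))
P=[onz("top",u/4+160,(v-440)/4+220,.03)[:2] for u,v in [(52,476),(47,508),(362,532),(352,568)]]
P=np.array(P);print("rail top corners",P.round(4).tolist(),P.mean(0));d=(P[0]+P[1]-P[2]-P[3])/2;print("len",np.hypot(*d),"yaw of y axis",np.degrees(np.arctan2(-d[0],d[1])))
T=np.array([onz("top",u/4+160,(v-440)/4+220,.015)[:2] for u,v in [(32,500),(380,560)]]);d=T[0]-T[1];print(T,T.mean(0),np.hypot(*d),np.degrees(np.arctan2(-d[0],d[1])))
m=yaw();print(m.round(3))
# bystanders
for n,u,v,z in [("pepper",275,284,.16),("tin",261,168,.058),("mug",190,152,.1),("pres",470,194,.1)]: print(n,onz("top",u,v,z).round(3))
for u,v in [(343,272),(346,325)]: print("spoon",onz("top",u,v,.005).round(3))
E
```

```text
rack [ 0.52456128 -0.04198999] -15.862575925831615 res mm [[1.6, 1.8], [0.8, -1.7], [-1.9, -1.0], [-0.4, 0.8]]
seat [ 0.48416064 -0.03051009]
bay- [ 0.53384941 -0.10076694]
front [ 0.48416064 -0.03051009]
cork [ 0.53523481 -0.10029752  0.012     ]
jar [ 0.43000282 -0.3111406   0.105     ] [ 0.43098738 -0.30946491  0.105     ] [ 0.4294136  -0.31022808  0.10771044]
salt [ 0.48753152 -0.03977783  0.089     ] [-0.03622432 -0.00799346]
clip [-0.04024973  0.10373618]
clip [-0.0399796  -0.10334308]
((211.0806121826172, 241.04116821289062), (87.64433288574219, 10.541277885437012), 9.963804244995117)
rail top corners [[0.4697, 0.3961], [0.4515, 0.3955], [0.4619, 0.221], [0.4412, 0.2232]] [0.45606572 0.30896367]
len 0.17387873189190872 yaw of y axis -2.981868419413221
[[0.45728979 0.40880559]
 [0.45011865 0.21078686]] [0.45370422 0.30979623] 0.1981485422240518 -2.0740301665987464
[[-0.948  0.319 -0.001]
 [ 0.319  0.948 -0.002]
 [ 0.    -0.002 -1.   ]]
pepper [0.366 0.141 0.16 ]
tin [0.627 0.221 0.058]
mug [0.629 0.372 0.1  ]
pres [ 0.618 -0.235  0.1  ]
spoon [0.429 0.01  0.005]
spoon [ 0.314 -0.011  0.005]
```

Emit:
apply_moves --steps '[15,-29,0,2.7,15,-29,0,2.7,15,-29,0,2.7,15,-29,0,2.7,15,-29,0,2.7,15,-29,0,2.7,15,-29,0,2.7,15,-29,0,2.7]' --jaw 0 --newtons 40

```text
clock: 0.77
position: [0.3338, 0.2524, 0.2311]
ee_rot: [0.0, 0.139, 0.99, -0.0]
contact_force: [0.1, -0.1, -0.5]
width: 0.0854
gripper_force: 0.0
```

Emit:
apply_moves --steps '[15.4,-29.4,0,0,15.4,-29.4,0,0,15.4,-29.4,0,0,15.4,-29.4,0,0,15.4,-29.4,0,0,15.4,-29.4,0,0,15.4,-29.4,0,0,15.4,-29.4,0,0]'

```text
clock: 1.43
position: [0.4878, -0.0413, 0.2311]
ee_rot: [-0.0, 0.139, 0.99, 0.0]
contact_force: [0.4, 0.6, 0.6]
width: 0.0852
gripper_force: 0.0
```

Emit:
apply_moves --steps '[0,0.2,-4,0,0,0.2,-8,0,0,0.2,-12,0,0,0.2,-15,0,0,0.2,-17,0,0,0.2,-18,0,0,0.2,-18,0]'

```text
clock: 2.02
position: [0.485, -0.0366, 0.0485]
ee_rot: [-0.003, 0.138, 0.99, 0.0]
contact_force: [-0.5, 0.3, 0.7]
width: 0.0853
gripper_force: 0.0
```

Emit:
apply_moves --steps '[0,0,0,0,0,0,0,0,0,0,0,0,0,0,0,0,0,0,0,0,0,0,0,0]' --jaw 255 --newtons 30

```text
clock: 2.52
position: [0.4885, -0.0372, 0.0527]
ee_rot: [0.001, 0.138, 0.99, -0.0]
contact_force: [-0.7, 0.1, 6.1]
width: 0.0361
gripper_force: 29.8
```

```bash
python3 - <<'E'
from h import *
s=get_image("scene")[:,:,::-1];t=get_image("top")[:,:,::-1]
c=lambda i,u,v,w,h:cv2.resize(i[v:v+h,u:u+w],(400,400),interpolation=cv2.INTER_CUBIC)
cv2.imwrite("pics/g1.png",np.hstack([c(s,300,210,120,120),c(t,310,180,120,120)]))
print(get_state()["position"],get_state()["contact_force"])
E
```

```text
[ 0.48851385 -0.03715447  0.05263855] [-1.00745573  0.33024118  5.81289251]
```

View pics/g1.png

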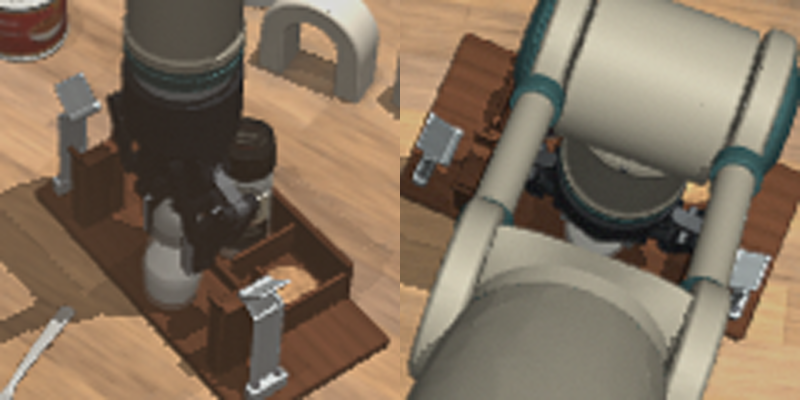

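Gripped off-centre (36 mm wide instead of 44): the salt's body is forward of the pads. I'll open, rise, step aside and measure again.

Emit:
apply_moves --steps '[0,0,0,0,0,0,0,0,0,0,0,0,0,0,4,0,0,0,8,0,0,0,12,0,0,0,16,0,0,0,16,0]' --jaw 0

```text
clock: 3.28
position: [0.4922, -0.038, 0.2191]
ee_rot: [0.008, 0.138, 0.99, -0.001]
contact_force: [1.4, 0.2, -0.1]
width: 0.0858
gripper_force: 0.0
```

Emit:
apply_moves --steps '[0,25,0,0,0,25,0,0,0,25,0,0,0,25,0,0,0,25,0,0,0,25,0,0,0,25,0,0,0,25,0,0]'

```text
clock: 3.95
position: [0.4869, 0.2149, 0.2106]
ee_rot: [-0.0, 0.136, 0.991, -0.0]
contact_force: [-0.9, -0.8, -0.4]
width: 0.0856
gripper_force: 0.0
```

```bash
python3 - <<'E'
from h import *
s=get_image("scene")[:,:,::-1];t=get_image("top")[:,:,::-1]
c=lambda i,u,v,w,h:cv2.resize(i[v:v+h,u:u+w],(400,400),interpolation=cv2.INTER_CUBIC)
cv2.imwrite("pics/g2.png",np.hstack([c(s,310,220,100,100),c(t,310,190,100,100)]))
E
```

```text
(no output)
```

View pics/g2.png

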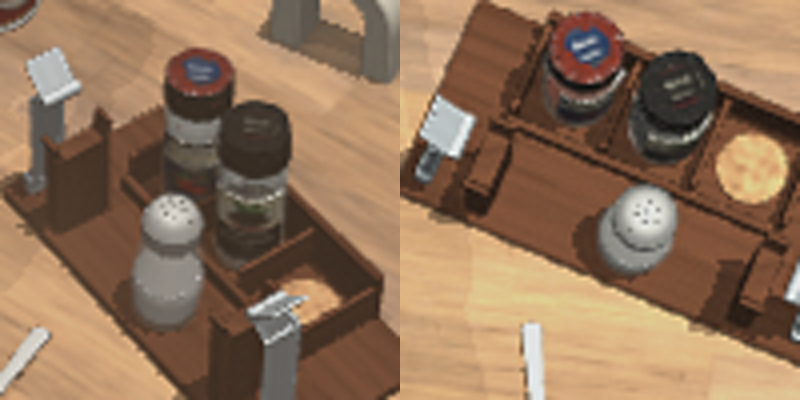

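Salt still stands, at top (371,243) and scene (353,272); its body tapers to a neck under the cap, so the pads wedged on the taper. I'll grip lower.

```bash
python3 - <<'E'
from h import *
print(onz("top",371.25,243,.1),onz("scene",353.25,272.5,.1),tri((353.25,272.5),(371.25,243)))
# base ellipse centre estimate: bottom rim silhouettes at z=.01: left/right widest
print("body",onz("top",310+(632-400)/4,190+245/4,.04),onz("scene",310+166/4,220+285/4,.04))
E
```

```text
[ 0.48428171 -0.03922793  0.1       ] [ 0.48415389 -0.04007981  0.1       ] [ 0.48465479 -0.03943369  0.09901428]
body [ 0.47695129 -0.03753093  0.04      ] [ 0.47958235 -0.04016457  0.04      ]
```

Emit:
apply_moves --steps '[-0.9,-25.1,0,0,-0.9,-25.1,0,0,-0.9,-25.1,0,0,-0.9,-25.1,0,0,-0.9,-25.1,0,0,-0.9,-25.1,0,0,-0.9,-25.1,0,0,-0.9,-25.1,0,0]'

```text
clock: 4.72
position: [0.4777, -0.0418, 0.2113]
ee_rot: [-0.0, 0.142, 0.99, -0.0]
contact_force: [0.5, 0.7, 0.2]
width: 0.0857
gripper_force: 0.0
```

Emit:
apply_moves --steps '[0,0,-4,0,0,0,-8,0,0,0,-11,0,0,0,-13.5,0,0,0,-15.5,0,0,0,-16.5,0,0,0,-17.5,0,0,0,-17.5,0]'

```text
clock: 5.38
position: [0.4765, -0.037, 0.0345]
ee_rot: [-0.002, 0.138, 0.99, 0.0]
contact_force: [-0.2, -0.3, 0.3]
width: 0.0856
gripper_force: 0.0
```

Emit:
apply_moves --steps '[0,0,0,0,0,0,0,0,0,0,0,0,0,0,0,0,0,0,0,0,0,0,0,0]' --jaw 255 --newtons 25

```text
clock: 5.88
position: [0.4794, -0.0379, 0.0374]
ee_rot: [0.001, 0.139, 0.99, 0.0]
contact_force: [-0.3, 1.9, 5.8]
width: 0.0404
gripper_force: 25.0
```

Emit:
apply_moves --steps '[0,0,1,0,0,0,2,0,0,0,4,0,0,0,6,0,0,0,6,0]' --newtons 35

```text
clock: 6.3
position: [0.481, -0.0387, 0.0995]
ee_rot: [0.004, 0.138, 0.99, -0.0]
contact_force: [1.0, -0.5, -1.3]
width: 0.0401
gripper_force: 35.5
```

```bash
python3 - <<'E'
from h import *
s=get_image("scene")[:,:,::-1];t=get_image("top")[:,:,::-1]
c=lambda i,u,v,w,h:cv2.resize(i[v:v+h,u:u+w],(400,400),interpolation=cv2.INTER_CUBIC)
cv2.imwrite("pics/g3.png",np.hstack([c(s,290,200,130,130),c(t,310,180,120,120)]))
s=get_state();print(s["position"],s["width"],s["contact_force"])
E
```

```text
[ 0.47871822 -0.03818131  0.09671094] 0.04002363185025677 [ 0.91024922 -0.31315618 -1.03245425]
```

View pics/g3.png

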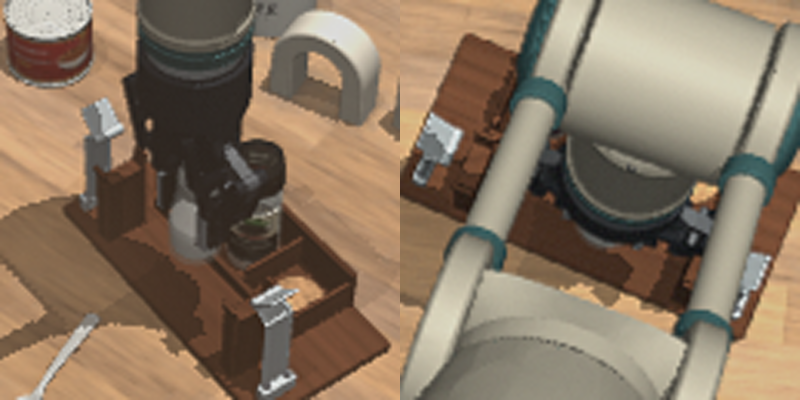

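Emit:
apply_moves --steps '[-3,0.9,3,0,-6,1.7,4,0,-8.5,1,4,0,-10,-2,4,0,-10.9,-6,4,0,-10.9,-10,4,0,-10.9,-13.2,4,0,-10.9,-13.2,4,0]'

```text
clock: 7.07
position: [0.37, -0.1757, 0.1357]
ee_rot: [0.001, 0.141, 0.99, -0.002]
contact_force: [1.4, -0.7, 0.2]
width: 0.0402
gripper_force: 35.9
```

Emit:
apply_moves --steps '[0,0,-3,0,0,0,-6,0,0,0,-8,0,0,0,-9.2,0,0,0,-9.8,0,0,0,-10.3,0,0,0,-10.3,0,0,0,-10.3,0]'

```text
clock: 7.73
position: [0.3697, -0.17, 0.0334]
ee_rot: [0.0, 0.138, 0.99, 0.0]
contact_force: [-0.4, -0.1, -1.5]
width: 0.0402
gripper_force: 36.0
```

Still hanging; lower gently by small steps.

Emit:
apply_moves --steps '[0,0,-0.3,0,0,0,-0.5,0,0,0,-0.5,0,0,0,-0.5,0]'

```text
clock: 8.07
position: [0.3696, -0.1701, 0.0286]
ee_rot: [0.0, 0.138, 0.99, -0.0]
contact_force: [0.5, 0.2, -0.6]
width: 0.04
gripper_force: 36.0
```

Emit:
apply_moves --steps '[0,0,-0.2,0,0,0,-0.2,0,0,0,-0.2,0]'

```text
clock: 8.32
position: [0.3702, -0.1702, 0.0273]
ee_rot: [0.001, 0.139, 0.99, -0.0]
contact_force: [-1.1, 1.7, 8.4]
width: 0.0401
gripper_force: 37.1
```

Emit:
apply_moves --steps '[0,0,0,0,0,0,0,0,0,0,0,0,0,0,0,0,0,0,3,0,0,0,7,0,0,0,11,0,0,0,15,0]' --jaw 0

```text
clock: 8.98
position: [0.3689, -0.1697, 0.1778]
ee_rot: [-0.0, 0.138, 0.99, 0.0]
contact_force: [0.4, -0.9, -0.4]
width: 0.0856
gripper_force: 0.0
```

Emit:
apply_moves --steps '[0,-2,3,-7,0,-5,3,-14,1,-8,3,-21,2,-11,3,-28,4,-14,3,-35,6,-14,3,-42,6,-14,3,-49,6,-14,3,-56]'

```text
clock: 9.65
position: [0.4302, -0.3107, 0.2054]
ee_rot: [-0.001, 0.59, 0.808, 0.0]
contact_force: [0.3, 0.5, -0.1]
width: 0.0855
gripper_force: 0.0
```

Emit:
apply_moves --steps '[0,0,0,-7,0,0,0,-14,0,0,0,-21,0,0,0,-28,0,0,0,-34,0,0,0,-34,0,0,0,-34]'

```text
clock: 10.23
position: [0.4294, -0.31, 0.206]
ee_rot: [-0.0, 0.797, 0.604, -0.0]
contact_force: [0.1, 0.1, -0.4]
width: 0.0855
gripper_force: 0.0
```

```bash
python3 - <<'E'
from h import *
s=get_image("scene")[:,:,::-1];t=get_image("top")[:,:,::-1]
c=lambda i,u,v,w,h:cv2.resize(i[v:v+h,u:u+w],(400,400),interpolation=cv2.INTER_CUBIC)
cv2.imwrite("pics/g4.png",np.hstack([c(s,320,290,160,160),c(t,390,220,160,160)]))
print(get_state()["position"],yaw().round(3)[:2,1])
E
```

```text
[ 0.42943958 -0.31000618  0.20615472] [ 0.962 -0.272]
```

View pics/g4.png

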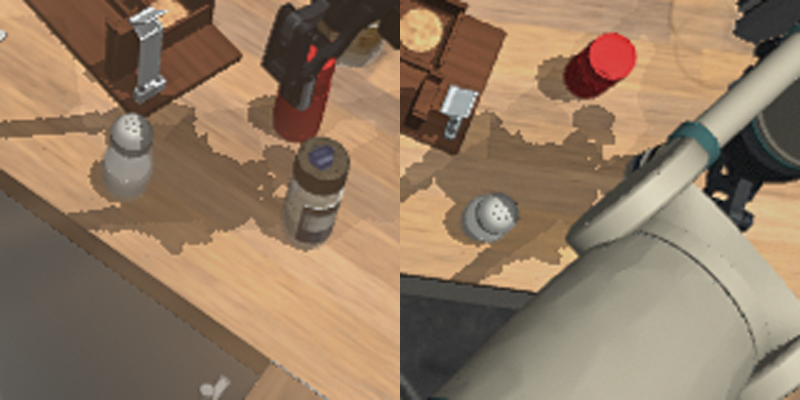

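Salt stands upright on the worktop, in front of the rack (scene crop (128,150), top crop (490,215)). The jar at scene crop (318,190) is undisturbed. Next I descend on it.

Emit:
apply_moves --steps '[0,0,-4,0,0,0,-7,0,0,0,-10,0,0,0,-12,0,0,0,-13.3,0,0,0,-13.8,0,0,0,-13.8,0]'

```text
clock: 10.92
position: [0.4289, -0.3095, 0.0671]
ee_rot: [-0.001, 0.798, 0.603, -0.0]
contact_force: [0.3, 0.4, -0.6]
width: 0.0854
gripper_force: 0.0
```

Emit:
apply_moves --steps '[0,0,0,0,0,0,0,0,0,0,0,0,0,0,0,0,0,0,0,0,0,0,0,0]' --jaw 255 --newtons 35

```text
clock: 11.42
position: [0.4303, -0.3108, 0.0695]
ee_rot: [0.001, 0.798, 0.602, 0.0]
contact_force: [-0.5, -0.5, 5.8]
width: 0.0397
gripper_force: 34.9
```

Emit:
apply_moves --steps '[0,0,1,0,0,0,4,0,0,0,8,0,0,0,12,0,0,0,12,0,0,0,12,0,0,0,12,0]'

```text
clock: 12.0
position: [0.4287, -0.3093, 0.1879]
ee_rot: [-0.001, 0.798, 0.602, -0.0]
contact_force: [-1.2, 0.7, -1.9]
width: 0.0399
gripper_force: 35.9
```

Emit:
apply_moves --steps '[1.5,3,1.5,0,3,6,1.5,0,4.5,9,1.5,0,6,12,1.5,0,7.5,15,1.5,0,9,18,1.5,0,10.4,20.9,1.5,0,10.4,20.9,1.5,0]'

```text
clock: 12.67
position: [0.534, -0.0953, 0.2007]
ee_rot: [-0.003, 0.797, 0.604, 0.0]
contact_force: [0.5, 0.7, -2.1]
width: 0.04
gripper_force: 35.9
```

Emit:
apply_moves --steps '[0,0,0,0,0,0,0,0]'

```text
clock: 12.83
position: [0.5322, -0.1009, 0.2014]
ee_rot: [-0.001, 0.798, 0.603, -0.002]
contact_force: [-0.2, -0.3, -2.0]
width: 0.0399
gripper_force: 35.9
```

```bash
python3 - <<'E'
from h import *
s=get_image("scene")[:,:,::-1];t=get_image("top")[:,:,::-1]
c=lambda i,u,v,w,h:cv2.resize(i[v:v+h,u:u+w],(400,400),interpolation=cv2.INTER_CUBIC)
cv2.imwrite("pics/g5.png",np.hstack([c(s,320,210,120,120),c(t,310,180,140,140)]))
print(get_state()["position"],yaw().round(3)[:2,1])
E
```

```text
[ 0.53247804 -0.10179695  0.20223846] [ 0.961 -0.275]
```

View pics/g5.png

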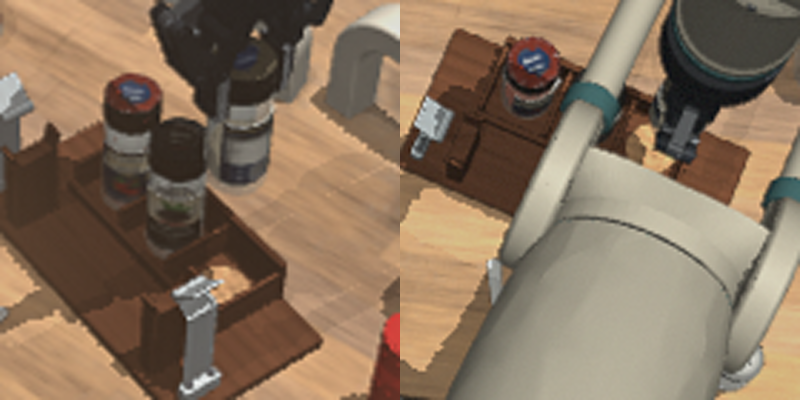

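Emit:
apply_moves --steps '[0,0,-3,0,0,0,-6,0,0,0,-8,0,0,0,-9.4,0,0,0,-9.4,0,0,0,-9.4,0]'

```text
clock: 13.43
position: [0.5327, -0.102, 0.1088]
ee_rot: [-0.001, 0.799, 0.602, -0.001]
contact_force: [-0.9, -0.5, -0.8]
width: 0.0401
gripper_force: 36.6
```

```bash
python3 - <<'E'
from h import *
s=get_image("scene")[:,:,::-1]
print(get_state()["position"],get_state()["contact_force"],proj("scene",[(.5345,-.1005,.0407),(.5345,-.1005,.125)]))
print("prior",proj("scene",[(.5325,-.1015,.135)]))
c=lambda i,u,v,w,h:cv2.resize(i[v:v+h,u:u+w],(600,600),interpolation=cv2.INTER_CUBIC)
cv2.imwrite("pics/g6.png",c(s,345,220,80,80))
E
```

```text
[ 0.53357925 -0.10204775  0.10974937] [ 0.66293613 -0.56438834 -1.97523663] [[387.45419076 289.42369146]
 [389.99835827 264.3877271 ]]
prior [[390.16300012 261.99983712]]
```

View pics/g6.png

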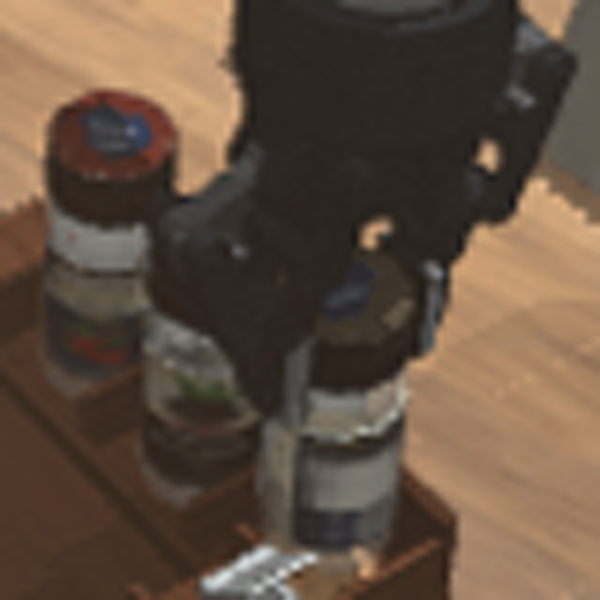

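The jar hangs upright in line with the free bay, at crop (331,440), about 2 mm to the -y side. I'll nudge it +y and lower.

Emit:
apply_moves --steps '[0,0.2,0,0,0,0.2,-0.8,0,0,0.2,-1.6,0,0,0.2,-2.2,0,0,0.2,-2.5,0,0,0.2,-2.5,0]'

```text
clock: 13.98
position: [0.5327, -0.0987, 0.0832]
ee_rot: [-0.001, 0.798, 0.603, -0.001]
contact_force: [-0.2, -0.0, -1.2]
width: 0.0396
gripper_force: 36.7
```

Emit:
apply_moves --steps '[0,0,-0.3,0,0,0,-0.5,0,0,0,-0.5,0,0,0,-0.5,0]'

```text
clock: 14.32
position: [0.5337, -0.0991, 0.0794]
ee_rot: [0.0, 0.798, 0.602, 0.0]
contact_force: [-0.1, -0.5, -1.4]
width: 0.0401
gripper_force: 35.3
```

Emit:
apply_moves --steps '[0,0,-0.2,0,0,0,-0.2,0,0,0,-0.2,0]'

```text
clock: 14.57
position: [0.5346, -0.0993, 0.0789]
ee_rot: [0.001, 0.798, 0.602, 0.001]
contact_force: [-0.2, -0.1, 7.3]
width: 0.0401
gripper_force: 34.4
```

Emit:
apply_moves --steps '[0,0,-0.15,0,0,0,-0.15,0,0,0,-0.15,0]'

```text
clock: 14.82
position: [0.535, -0.0994, 0.0787]
ee_rot: [0.002, 0.798, 0.602, 0.001]
contact_force: [-1.6, 1.0, 13.3]
width: 0.0394
gripper_force: 35.1
```

Emit:
apply_moves --steps '[0,0,0,0,0,0,0,0,0,0,0,0,0,0,0,0,0,0,3,0,0,0,7,0,0,0,11,0,0,0,15,0]' --jaw 0

```text
clock: 15.48
position: [0.5329, -0.0988, 0.2269]
ee_rot: [-0.001, 0.798, 0.602, -0.0]
contact_force: [0.2, -0.4, -0.2]
width: 0.0857
gripper_force: 0.0
```

Emit:
apply_moves --steps '[-1,4,1,5,-2,8,1,10,-3,12,1,13.6,-4,16,1,13.6,-5,20,1,13.6,-6,24,1,13.6,-7,28,1,13.6,-7,31,1,13.6]'

```text
clock: 16.15
position: [0.4608, 0.2137, 0.2357]
ee_rot: [-0.001, 0.721, 0.693, -0.0]
contact_force: [0.5, -1.0, 0.4]
width: 0.0848
gripper_force: 0.0
```

Emit:
apply_moves --steps '[-0.9,4,0,0,-0.9,8,0,0,-0.9,9.8,0,0,-0.9,9.8,0,0,-0.9,9.8,0,0]'

```text
clock: 16.57
position: [0.4541, 0.3095, 0.2351]
ee_rot: [0.0, 0.72, 0.694, -0.001]
contact_force: [0.2, -0.6, -0.4]
width: 0.0854
gripper_force: 0.0
```

```bash
python3 - <<'E'
from h import *
t=get_image("top")[:,:,::-1];s=get_image("scene")[:,:,::-1]
cv2.imwrite("pics/t7.png",t);cv2.imwrite("pics/s7.png",s)
print(get_state()["position"],yaw().round(3)[:2,1],get_state()["contact_force"])
# red + rail check in scene/top vs start : rack jars & placed jar cap patches
t0=cv2.imread("pics/top0.png")
d=cv2.absdiff(t,t0).max(2)
for nm,(u,v) in dict(jarA=(356,202),jarB=(378,212),red=(470,244),tin=(261,170),pepper=(275,288),clipL=(321,222),clipR=(413,262),rail=(211,241)).items(): print(nm,(d[v-8:v+8,u-8:u+8]>40).mean().round(2))
# dark cap blob near the free bay
P=proj("top",[(.535,-.0995,.116),(.535,-.0995,.01)]);print(P)
u,v=P[0].round().astype(int);g=t[v-20:v+21,u-20:u+21]
print(g.max(2)[::3,::3])
E
```

```text
[0.45430737 0.30791982 0.23541095] [ 0.999 -0.041] [-0.60587788 -0.70767453 -0.20104815]
jarA 0.0
jarB 0.0
red 0.0
tin 0.0
pepper 0.02
clipL 0.0
clipR 0.0
rail 0.03
[[403.53326798 221.69896627]
 [397.53078561 232.0345969 ]]
[[191 194 196 192 198 201 195 191 190 194 195 191 189 195]
 [ 42 199 206 206 205 216 215 210 208 211 194 194 198 203]
 [ 75  38 203 193 179 193 198 196 201 207 208 210 215 205]
 [ 42  47 110 158 209 204 199 202 201 206 199 199 191 183]
 [ 61  47  36  48 108 107  97  99 126 195 199 200 201 197]
 [ 48  51  95  37  65 109  90  91 109 104 202 194 191 188]
 [ 21 107 116 125 101  90 117 112 109 110 163 208 206 206]
 [143  71 116 126  95  91 108 157  90 106  49 198 201 194]
 [ 62  78  82 101  93 114  97  99  91 112 131  98 199 198]
 [ 79  67  89 120  27  93 112  94 112  49 120 116 114 119]
 [ 76  83  90  93 127  47  22  17 125 122 126 124 122 120]
 [ 74  78 128  77 112 117 125 140  64 102 123 118 121 126]
 [ 85  78  79 125  84  94  51  65 109 125 126 130 125 117]
 [ 41 111 139  80  83 112 128  82 114 126 123 129 128 128]]
```

Emit:
apply_moves --steps '[0.1,0,-4,0,0.1,0,-8,0,0.1,0,-12,0,0.1,0,-16,0,0.1,0,-19,0,0.1,0,-21.5,0,0.1,0,-22.6,0,0.1,0,-23,0]'

```text
clock: 17.33
position: [0.4542, 0.3064, 0.0035]
ee_rot: [-0.001, 0.722, 0.692, -0.003]
contact_force: [-0.1, 0.5, -0.1]
width: 0.0853
gripper_force: 0.0
```

Emit:
apply_moves --steps '[0,0,0,0,0,0,0,0,0,0,0,0,0,0,0,0,0,0,0,0,0,0,0,0,0,0,0,0,0,0,0,0]' --jaw 255 --newtons 60

```text
clock: 18.0
position: [0.4564, 0.3094, 0.0071]
ee_rot: [0.0, 0.721, 0.693, 0.001]
contact_force: [0.4, -0.2, 6.2]
width: 0.019
gripper_force: 59.8
```

Emit:
apply_moves --steps '[0,0,1,0,0,0,3,0,0,0,6,0,0,0,10,0,0,0,14,0,0,0,17,0,0,0,17,0]'

```text
clock: 18.58
position: [0.459, 0.311, 0.1834]
ee_rot: [0.002, 0.721, 0.693, 0.007]
contact_force: [1.3, 0.5, -0.1]
width: 0.0189
gripper_force: 58.9
```

Emit:
apply_moves --steps '[0.4,-4,0,-2,0.8,-8,0,-4,1.2,-12,0,-6,1.6,-16,0,-8,2,-20,0,-10,2.4,-24,0,-12,2.7,-28,0,-13.6,2.9,-32,0,-13.6]'

```text
clock: 19.25
position: [0.4837, -0.0127, 0.1755]
ee_rot: [-0.0, 0.798, 0.602, -0.0]
contact_force: [0.3, 0.3, -1.0]
width: 0.019
gripper_force: 58.8
```

Emit:
apply_moves --steps '[0,-1.9,0,0,0,-1.9,0,0,0,-1.9,0,0,0,-1.9,0,0]'

```text
clock: 19.58
position: [0.4838, -0.0293, 0.1755]
ee_rot: [-0.001, 0.798, 0.602, -0.0]
contact_force: [-0.1, -0.1, 0.2]
width: 0.0184
gripper_force: 58.8
```

Emit:
apply_moves --steps '[0,0,-1.5,0,0,0,-2.5,0,0,0,-3,0,0,0,-3,0,0,0,-3,0]'

```text
clock: 20.0
position: [0.4843, -0.0293, 0.1455]
ee_rot: [-0.0, 0.798, 0.603, -0.0]
contact_force: [0.1, 0.1, -1.0]
width: 0.0187
gripper_force: 58.9
```

```bash
python3 - <<'E'
from h import *
s=get_image("scene")[:,:,::-1];t=get_image("top")[:,:,::-1]
st=get_state();print(st["position"],yaw().round(3)[:2,1],st["contact_force"],st["moment"])
c=lambda i,u,v,w,h:cv2.resize(i[v:v+h,u:u+w],(w*4,h*4),interpolation=cv2.INTER_CUBIC)
a=c(s,310,195,110,140); b=c(t,310,185,90,140)
cv2.imwrite("pics/g8.png",np.hstack([a,b])); 
E
```

```text
[ 0.48489965 -0.02972953  0.1462081 ] [ 0.962 -0.273] [-0.30890742  0.62510001 -1.42784507] [-0.015706   -0.01220842  0.03914388]
```

View pics/g8.png

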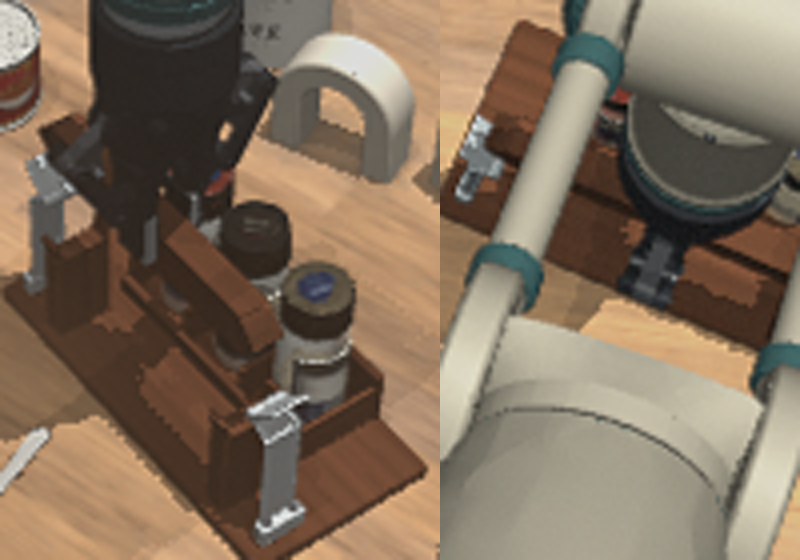

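The jar stands upright in the free bay at crop (318,340). The rail hangs over the front with its right tip at crop (277,325), i.e. scene (379,276). I'll check that tip against the prediction.

```bash
python3 - <<'E'
from h import *
c0=np.array([.485,-.0297]);e=np.array([-.273,-.962])*-1
for z in (.15,.155,.16):
  for sg in (-1,1): print(z,sg,(proj("scene",[(*(c0+sg*.1*e),z)])[0]-[310,195])*4)
# top chamfer line: y=-86, x=+-10 at z top
ex=np.array([.962,-.273])
for zt in (.165,.170,.175): print(zt,[((proj("scene",[(*(c0-.086*e+k*.01*ex),zt)])[0]-[310,195])*4).round(0).tolist() for k in (-1,1)])
E
```

```text
0.15 -1 [277.1886901  354.97926635]
0.15 1 [ 54.73141931 131.71790267]
0.155 -1 [277.72696074 348.57545696]
0.155 1 [ 54.57020588 125.26672124]
0.16 -1 [278.2687088  342.13027662]
0.16 1 [ 54.40804943 118.77780334]
0.165 [[246.0, 327.0], [277.0, 310.0]]
0.17 [[246.0, 321.0], [278.0, 303.0]]
0.175 [[247.0, 314.0], [278.0, 297.0]]
```

Left tip at crop (54,123) matches the predicted (54,125), and the upper chamfer edge matches too. Now I lower into the clips.

Emit:
apply_moves --steps '[0,0,-1,0,0,0,-2,0,0,0,-3,0,0,0,-3.5,0,0,0,-3.5,0]'

```text
clock: 20.52
position: [0.4836, -0.0299, 0.1096]
ee_rot: [-0.001, 0.798, 0.602, -0.001]
contact_force: [1.1, -1.0, -0.7]
width: 0.019
gripper_force: 58.9
```

Emit:
apply_moves --steps '[0,0,-0.5,0,0,0,-1,0,0,0,-1.2,0,0,0,-1.2,0]'

```text
clock: 20.85
position: [0.4857, -0.0305, 0.0995]
ee_rot: [0.001, 0.798, 0.602, 0.001]
contact_force: [0.1, -1.2, 2.2]
width: 0.019
gripper_force: 59.3
```

Emit:
apply_moves --steps '[0,0,-0.3,0,0,0,-0.6,0,0,0,-0.9,0,0,0,-0.9,0]'

```text
clock: 21.18
position: [0.4841, -0.0301, 0.0895]
ee_rot: [-0.0, 0.798, 0.602, -0.0]
contact_force: [-0.1, -1.6, -2.3]
width: 0.0189
gripper_force: 58.9
```

Emit:
apply_moves --steps '[0,0,-0.3,0,0,0,-0.6,0,0,0,-0.9,0,0,0,-0.9,0,0,0,-0.9,0]'

```text
clock: 21.6
position: [0.484, -0.0303, 0.082]
ee_rot: [0.0, 0.798, 0.603, -0.0]
contact_force: [-4.1, -1.7, 12.1]
width: 0.0189
gripper_force: 60.9
```

Emit:
apply_moves --steps '[0,0,-0.3,0,0,0,-0.3,0,0,0,-0.3,0]'

```text
clock: 21.85
position: [0.4841, -0.0303, 0.0819]
ee_rot: [0.001, 0.798, 0.603, -0.0]
contact_force: [-10.6, -0.2, 34.4]
width: 0.0187
gripper_force: 64.0
```

Emit:
apply_moves --steps '[0,0,0.2,0,0,0,0.2,0,0,0,0.2,0,0,0,0.2,0]' --jaw 170

```text
clock: 22.18
position: [0.4843, -0.0298, 0.0793]
ee_rot: [-0.0, 0.798, 0.602, -0.0]
contact_force: [-0.2, -0.1, -0.5]
width: 0.0284
gripper_force: 0.0
```

Rail bottomed firmly at the seat height and the jaws have released (28 mm). Retract and check.

Emit:
apply_moves --steps '[0,0,1,0,0,0,3,0,0,0,6,0,0,0,10,0,0,0,14,0,0,0,16,0,0,0,16,0]'

```text
clock: 22.77
position: [0.4877, -0.0306, 0.2445]
ee_rot: [0.004, 0.798, 0.602, 0.003]
contact_force: [-0.2, -1.3, 0.2]
width: 0.0283
gripper_force: 0.0
```

Emit:
apply_moves --steps '[-2,4,0,0,-4,8,0,0,-6,12,0,0,-7,16,0,0,-8,20,0,0,-8,24,0,0,-8,28,0,0,-8,32,0,0]'

```text
clock: 23.43
position: [0.403, 0.2888, 0.2382]
ee_rot: [-0.0, 0.798, 0.603, -0.001]
contact_force: [0.4, 0.0, -0.1]
width: 0.0287
gripper_force: 0.0
```

```bash
python3 - <<'E'
from h import *
t=get_image("top")[:,:,::-1].copy();s=get_image("scene")[:,:,::-1].copy()
cv2.imwrite("pics/t9.png",t);cv2.imwrite("pics/s9.png",s)
t0=cv2.imread("pics/top0.png");s0=cv2.imread("pics/scene0.png")
def chk(n,P,r=6):
    P=np.atleast_2d(P);o=[]
    for u,v in proj(n,P).round().astype(int):
        a,b=((t,t0) if n=="top" else (s,s0)); d=cv2.absdiff(a,b).max(2)[v-r:v+r,u-r:u+r]; o.append(round(float((d>40).mean()),2))
    return o
th=np.radians(-15.86);ex=np.array([np.cos(th),np.sin(th)]);ey=np.array([-ex[1],ex[0]]);o=np.array([.5255,-.042])
W=lambda x,y,z:(*(o+ex*x+ey*y),z)
pts=[W(-.042,.104,.112),W(-.042,-.104,.112),W(.025,.054,.115),W(.025,0,.115),(.618,-.235,.1),(.627,.221,.058),(.629,.372,.1),(.366,.141,.16)]
for n in("top","scene"): print(n,chk(n,pts))
# profile of rail: sample rail top face z=.105 across x in top view at several y, looking for edges
for n,im in(("top",t),("scene",s)):
  for y in(-.06,-.035,.035,.06):
    xs=np.arange(-.07,-.009,.002)
    uv=proj(n,[W(x,y,.105) for x in xs]).astype(np.float32)
    print(n,y,cv2.remap(im,uv[:,:1],uv[:,1:],1)[:,0].mean(1).round().astype(int).tolist())
# clip leaf tops: bright-metal centroid, before/after
for n,a,b in(("top",t,t0),("scene",s,s0)):
  for P in pts[:2]:
    u,v=proj(n,[P])[0].round().astype(int);sl=(slice(v-12,v+12),slice(u-12,u+12))
    for im in(b,a):
      m=((im[sl].min(2)>140)).astype(np.uint8);M=cv2.moments(m,True);print(n,"clip",M["m00"],round(M["m10"]/max(M["m00"],1)+u-12,1),round(M["m01"]/max(M["m00"],1)+v-12,1))
print(get_state()["position"])
E
```

```text
top [0.03, 0.0, 0.0, 0.0, 0.0, 0.0, 0.0, 0.03]
scene [0.02, 0.19, 0.0, 0.0, 0.0, 0.0, 0.0, 0.47]
top -0.06 [56, 55, 54, 55, 55, 54, 36, 27, 45, 78, 87, 87, 86, 85, 83, 83, 84, 92, 85, 83, 82, 51, 44, 77, 80, 80, 88, 87, 80, 56, 44]
top -0.035 [55, 56, 54, 54, 55, 53, 39, 31, 45, 78, 88, 85, 87, 85, 84, 86, 86, 82, 78, 83, 91, 51, 52, 73, 63, 52, 56, 57, 53, 57, 71]
top 0.035 [58, 57, 56, 56, 56, 55, 49, 31, 34, 69, 86, 86, 86, 88, 87, 89, 89, 88, 80, 81, 79, 46, 56, 81, 83, 73, 61, 57, 55, 57, 60]
top 0.06 [58, 57, 56, 57, 57, 57, 40, 31, 36, 65, 87, 86, 86, 88, 91, 91, 91, 94, 86, 75, 80, 49, 58, 85, 79, 51, 58, 58, 57, 65, 72]
scene -0.06 [80, 71, 55, 50, 49, 49, 48, 48, 52, 72, 81, 81, 80, 79, 79, 79, 80, 81, 70, 54, 48, 49, 48, 48, 46, 43, 44, 47, 45, 47, 71]
scene -0.035 [80, 70, 57, 52, 51, 51, 50, 49, 53, 70, 81, 82, 80, 80, 80, 81, 81, 83, 71, 54, 45, 44, 58, 78, 71, 55, 50, 51, 49, 53, 60]
scene 0.035 [54, 53, 53, 53, 53, 52, 53, 52, 54, 68, 81, 83, 82, 83, 83, 84, 85, 84, 77, 66, 63, 65, 64, 66, 66, 64, 66, 65, 53, 64, 92]
scene 0.06 [57, 59, 55, 53, 51, 52, 52, 51, 52, 68, 81, 83, 83, 83, 83, 85, 85, 84, 92, 118, 140, 148, 142, 139, 139, 135, 138, 143, 141, 149, 153]
top clip 200.0 318.5 218.6
top clip 126.0 321.1 221.3
top clip 172.0 415.0 262.9
top clip 135.0 413.4 261.4
scene clip 112.0 322.5 238.5
scene clip 116.0 322.4 238.3
scene clip 51.0 379.2 297.4
scene clip 59.0 379.8 296.3
[0.40354557 0.29254707 0.23780224]
```

```bash
python3 - <<'E'
from h import *
t=cv2.imread("pics/t9.png");s=cv2.imread("pics/s9.png")
th=np.radians(-15.86);ex=np.array([np.cos(th),np.sin(th)]);ey=np.array([-ex[1],ex[0]]);o=np.array([.5255,-.042])
for n,im in(("top",t),("scene",s)):
  for sg in(1,-1):
    uv=proj(n,[(*(o-ex*.044+ey*sg*y),.105) for y in np.arange(.07,.108,.002)]).astype(np.float32)
    print(n,sg,cv2.remap(im,uv[:,:1],uv[:,1:],1)[:,0].mean(1).round().astype(int).tolist())
# salt and jar: upright check - salt body/cap columns
for n,im,z in(("scene",s,.0),):
  for P in((.37,-.17),): print(proj(n,[(*P,0),(*P,.09)]))
m=cv2.inRange(cv2.cvtColor(s,cv2.COLOR_BGR2HSV),(0,0,120),(180,45,255))[325:385,345:395]
c=max(cv2.findContours(m,0,2)[0],key=cv2.contourArea);print(cv2.minAreaRect(c),cv2.boundingRect(c))
E
```

```text
top 1 [89, 89, 89, 90, 90, 89, 89, 90, 90, 74, 63, 82, 150, 220, 220, 189, 189, 189, 188]
top -1 [84, 84, 83, 84, 84, 85, 86, 83, 73, 64, 81, 183, 223, 201, 175, 169, 169, 170, 170]
scene 1 [84, 84, 84, 84, 83, 84, 84, 84, 84, 85, 84, 83, 121, 173, 217, 211, 188, 186, 186]
scene -1 [79, 80, 79, 79, 78, 76, 76, 75, 71, 83, 142, 199, 158, 143, 145, 145, 120, 110, 107]
[[368.00120359 364.77505135]
 [369.80003505 340.22718804]]
((25.076923370361328, 32.615386962890625), (18.042680740356445, 14.512593269348145), 11.309932708740234) (17, 24, 18, 17)
```

```bash
python3 -c "
from rig import *
print(sign_off())"
```

```text
the job is handed in; nothing more can be done
None
```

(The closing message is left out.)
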